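Close the dry-storage box and draw its hatch tight with the T-handle latch

ROBOT

A 6-joint arm with a two-finger parallel gripper is mounted at the origin on a cart in front of the work surface, level with it; the furniture and walls round the work are solid. World frame = base frame: x ahead of the robot, y to its left, z up, the work surface at z = 0. Lengths are in m, angles in degrees, forces in N, time in s.
With the tool pointing down it reaches from about 0.375 to 0.9 m from the base axis. Payload 3.1 kg.
Tool frame: the origin (TCP) lies between the finger pads; the fingertips stand 19 mm ahead of it and the grasp point (between the pads) is the TCP; z points along the fingers, x is the direction in which the jaws open and shut, and the axes are right-handed (so a half turn about z gives the same grasp; the last joint's range is limited). The gripper opens to 87 mm and grips with 3 to 60 N. Pads are 19 mm wide; open, the fingers measure 117 mm over their backs; the gripper's body (75 mm by 190 mm) begins 51 mm behind the grasp point.
Start: joints at [57.897, 30.224, 82.088, -0, 67.689, -10.227], TCP at [0.233, 0.58, 0.242] pointing down, gripper open.
Joint ranges: [-176.69, 176.69], [-43.24, 126.21], [12.49, 139.97], [-82, 262], [0, 151.66], [-163.58, 163.58]. Speed limits (degrees/s): [159.86, 159.86, 180, 180, 180, 180].

INTERFACE

Orientations are given as a 3x3 rotation matrix whose columns are the frame's x, y, z axes.
In Python, from rig import read_state, capture, camera_info, hand_in, spot_in, silhouettes gives the robot as it stands.
- The arm moves only by the shell command python3 -m jog 'ROWS'. ROWS is text: rows parted by semicolons, each of 7 numbers parted by spaces: the shift along the tool's x, y, z in m, then the turn, a rotation vector about the tool's x, y, z in degrees, then the opening, from 0 (shut) to 1 (fully open). A call has 1 to 8 rows; each row is the pose to reach, as a shift and turn from the pose commanded when the call began, along the tool's axes at that moment; what a row does not reach only later rows make up. A row lasts 1/8 s, in which the tool goes at most 62.5 mm and 10.7 degrees, less where a joint would pass 70% of its speed; a pose out of reach is approached as far as the arm can. A call with a gripper value outside its range is refused whole. The fingers move at their own pace and stop on an object; the grip force is fixed at half the most. Time passes only in rows, so rows that repeat a pose let the fingers close. It gives the time, the measured TCP pose, the force and the opening at its end, in the units of the state.
- read_state(): the state, without advancing time (a new reading comes with each control period).
- capture(name): name is "side" or "top" or "wrist"; returns (picture, depth): 384x512x3 uint8, red, green, blue; 384x512 float32, m along the optical axis (not along the pixel's ray), 0 where there is no reading.
- camera_info(name): a dict with "vfov" (degrees; the focal length in pixels is half the picture's height over the tangent of half this angle, whatever the lens; pixels are square), "cx", "cy" (the principal point, pixels), "R" (3x3) and "t" (3): a world point X has camera coordinates R X + t; the wrist camera has in their place "tool_from_camera" (4x4, takes a point from camera to tool coordinates, whose origin is the TCP and whose axes are the tool frame's). Camera axes: x right, y down, z forward; pixel columns grow to the right and rows downward; lengths in m; the calibration is good to about 2 mm. A picture is of the moment at which its call begins: read the wrist's pose just before it. camera_info takes no time and is no camera call.
- hand_in(): hands the job in, once; it reports no verdict.
Trained networks look in the newest picture that a camera, given by its name, has taken for a name from the list of things; names that differ only in an ending like _2 or _b are one class to them, and where a whole thing is asked for, a point or a joint stands for the part that bears it (a point fixed in the world has none). Each returns a list of dicts, best first, with "score" (0 to 1); they miss things now and then, are a little off and sometimes report something else, mostly with a low value. They report only what shows in the picture. A call takes as long as a camera call.
- spot_in(label, camera): "centre" ([x, y, z] in m, in world coordinates, good to about 4 mm: the middle of the surface that is visible of it).
- silhouettes(label, camera): "region" (384x512 bool, what is visible of it).
The state is a dict: "time_s": time; "joint_positions": joint angles; "qvel": joint speeds; "tau": joint torques, N m; "position": TCP position; "tcp_rot": TCP orientation; "force": force on the tool from outside, world axes, zero at the start; "moment": the same for the moment, N m; "opening": opening from 0.0 (shut) to 1.0 (fully open).
Only numpy, scipy, OpenCV 4.12 (cv2) and the standard library are available. Lean on these libraries where they do the work, as an engineer would, in place of code of your own. Each camera call takes 0.05 s, during which the arm holds its last target.

TASK

Swing the open hatch of the dry-storage box down onto its gasket. Then press it down and, still pressing, turn the T-handle clockwise so that its pawl passes under the keeper; turn on, with a fresh grip if needed, until the handle is fully home (red end at the green dot) and the hatch is drawn tight. Let go, and leave the tin, jar, tape roll and mug where they are.

Things in the scene. Friction and masses are not known exactly. Their poses are not given: they have to be found in the camera images.
- drybox: Grey open-topped dry-storage box, fixed to the bench, 250 mm deep (its x) x 260 wide (its y) x 110 high, closed by the hatch; origin under its centre on the bench; +x points from its front (latch side) to its hinge side at the back, +y to its left, z up. The hatch's hinge line runs along the box's y, 125 mm behind the origin (at +x), 120 mm above the bench
- hatch (a joint): hatch angle, rad: 0 tight, grows as it opens upward. A balanced, stiff hinge holds it where it is left (1 to 3 N at the front edge moves it). Pushed shut and let go, it rests on the springy front gasket at about 0.045. Pressed further at the handle, the force grows from about 6 N to 18 N at 0, a hard stop; it springs back when let go unless latched
- hatch_push (a point): a free spot on the top face of the hatch beside the T-handle, for pushing it shut with shut fingertips: 225 mm from the hinge line, 90 mm left of the middle. The hatch is an aluminium-framed plate with a clear window, 250 mm from hinge to front edge, 260 mm wide, 12 mm thick; its underside passes through the hinge line
- latch_grip (a point): centre of the T-handle's black bar on its turning axis (z): 190 mm from the hinge line, mid-width, 34 mm above the hatch's top. Bar 100 mm long, 16 wide, 16 high, on an 18 mm stem; fingertips may reach 30 mm below this point. From above with hatch shut, the direction to the bar's red end is the box's +y turned anticlockwise by (2.36 - latch angle); locked, it points to +y
- latch (a joint): T-handle angle, rad: 0 open (red end at yellow dot), grows clockwise from above to a stop at 2.36 (green dot). Hatch merely resting: the pawl blocks on the keeper's end at about 0.65; pressed down by 14 to 20 N at the handle, it passes under. From 0.8 to 1.95 a ramp draws the hatch down (about 0.3 N m), then it runs level; past 1.0 it holds by itself when let go
- tin_mid (a point): centre of a white round tin, 68 mm across, 38 mm high, a bystander
- jar_mid (a point): centre of a jar with a blue cap, 64 mm across, 85 mm high, a bystander
- tape_mid (a point): centre of a roll of masking tape, 96 mm across, 25 mm high, a bystander
- mug_mid (a point): centre of a white dotted mug, 82 mm across, 91 mm high, a bystander

How it is judged (in metres and radians):
On the way:
1. the hatch is down on its gasket while the latch is still open (value of joint hatch below 0.06 rad and value of joint latch below 0.75 rad), for 0.1 s.
At the end, for the whole second after the job is handed in: the T-handle is fully home (latch angle over 2.2 rad of 2.36) and the hatch is drawn tight (hatch angle under 0.010 rad, 2.5 mm at its front edge), both at rest (value of joint latch above 2.2 rad and value of joint hatch below 0.01 rad and velocity of joint latch between -0.05 and 0.05 rad/s and velocity of joint hatch between -0.02 and 0.02 rad/s); the robot touches nothing.
It fails at once if the tin, jar, tape roll or mug is moved by more than 40 mm (distance of any of tin_mid, jar_mid, tape_mid, mug_mid from where it was at the start of the episode above 0.04 m).
It also fails if it takes over 64 s, if anything falls off the work surface, if the arm or the gripper's body presses on something with over 40 N, if the wrist force passes 120 N, or if a joint passes its speed limit or range.

## Working session

There is one attempt and no reset: what is moved stays moved. The work goes in short steps, Python scripts to look and compute and a shell command to move; the robot and the scene stay as the last step left them, time stands still between calls to the robot, and variables do not carry over. Pictures are saved under pics/ and viewed, and the job is handed in when it is done.

```bash
ls; mkdir -p pics; cat > h.py <<'E'
import numpy as np,cv2
from rig import *
def save(n,f):
    p,d=capture(n); cv2.imwrite('pics/'+f,p[:,:,::-1]); return p,d
E
python3 - <<'E'
from h import *
s=read_state();print(s)
for n in("side","top","wrist"):
    save(n,n+'0.png')
    for l in("drybox","hatch","hatch_push","latch_grip","tin_mid","jar_mid","tape_mid","mug_mid"):
        if n=="wrist" and l[:3] in("tin","jar","tap","mug"):continue
        r=spot_in(l,n);print(n,l,[(np.round(q['centre'],3),round(q['score'],2)) for q in r[:2]])
print(camera_info("top"));print(read_state()['time_s'])
E
```

```text
pics
{'time_s': 0.0, 'joint_positions': array([ 5.78954954e+01,  3.02809498e+01,  8.21565841e+01, -6.36416376e-04,
        6.76893287e+01, -1.02291508e+01]), 'qvel': array([-0.06349052, -0.0446633 , -0.0124896 , -0.07582352, -0.09345089,
       -0.10007888]), 'tau': array([ 3.71800979e-04, -4.40041566e+01, -1.76591778e+01,  6.34295843e-02,
        5.80646074e-02, -1.50709484e-04]), 'position': array([0.23248582, 0.57940047, 0.24054923]), 'tcp_rot': array([[ 3.72583435e-01,  9.27997963e-01, -1.16804939e-03],
       [ 9.27996136e-01, -3.72585069e-01, -1.88104041e-03],
       [-2.18079943e-03, -3.83100821e-04, -9.99997549e-01]]), 'force': array([-0.28246685,  0.20955577,  0.79677019]), 'moment': array([ 0.00557085,  0.02134317, -0.00984101]), 'opening': 1.0004860345882514}
side drybox [(array([ 0.573, -0.472,  0.099]), 0.81)]
side hatch [(array([ 0.599, -0.441,  0.191]), 0.88)]
side hatch_push [(array([ 0.597, -0.443,  0.193]), 0.6)]
side latch_grip [(array([ 0.56 , -0.414,  0.244]), 0.74)]
side tin_mid [(array([0.455, 0.28 , 0.037]), 0.48)]
side jar_mid [(array([0.465, 0.133, 0.064]), 
[... 275 characters left out ...]
]
top latch_grip [(array([ 0.568, -0.406,  0.25 ]), 0.73)]
top tin_mid [(array([0.472, 0.287, 0.037]), 0.87), (array([ 0.572, -0.403,  0.25 ]), 0.35)]
top jar_mid [(array([0.473, 0.155, 0.088]), 0.58), (array([ 0.567, -0.404,  0.251]), 0.5)]
top tape_mid [(array([0.503, 0.023, 0.027]), 0.79)]
top mug_mid [(array([0.514, 0.431, 0.035]), 0.78)]
wrist drybox []
wrist hatch []
wrist hatch_push []
wrist latch_grip []
{'vfov': 55.43237697652293, 'cx': 260.30929534334246, 'cy': 198.4667724349402, 'R': array([[ 0.02611823, -0.99965831,  0.00104715],
       [-0.99157964, -0.02604004, -0.12685322],
       [ 0.12683714,  0.00227485, -0.99192095]]), 't': array([0.01570695, 0.62825178, 1.22517839])}
1.15
```

View pics/top0.png

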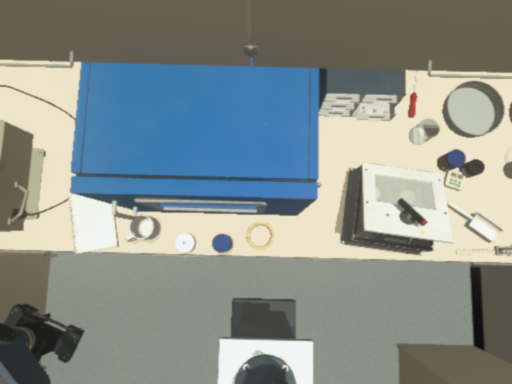

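View pics/side0.png

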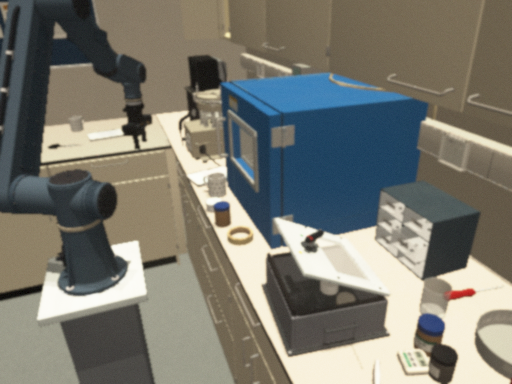

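```bash
cat >> h.py <<'E'
def cloud(n,d):
    c=camera_info(n); f=d.shape[0]/2/np.tan(np.radians(c['vfov']/2))
    v,u=np.mgrid[:d.shape[0],:d.shape[1]]
    P=np.stack([(u-c['cx'])/f*d,(v-c['cy'])/f*d,d],-1)
    if 'R' in c: return (P-c['t'])@c['R']
    s=read_state();T=c['tool_from_camera'];return (P@T[:3,:3].T+T[:3,3])@s['tcp_rot'].T+s['position']
E
python3 - <<'E'
from h import *
p,d=capture("top"); W=cloud("top",d)
cv2.imwrite('pics/crop.png',cv2.resize(p[140:270,330:470,::-1],None,fx=5,fy=4.5,interpolation=cv2.INTER_CUBIC))
r=silhouettes("hatch","top");m=r[0]['region']&(d>0);print(r[0]['score'],m.sum())
P=W[m]
# robust plane
best=None;rng=np.random.default_rng(0)
for i in range(300):
    a=P[rng.choice(len(P),3,0)];n=np.cross(a[1]-a[0],a[2]-a[0]);n/=np.linalg.norm(n)+1e-9
    k=abs((P-a[0])@n)<.004
    if best is None or k.sum()>best.sum():best=k
Q=P[best];c=Q.mean(0);n=np.linalg.svd(Q-c,full_matrices=False)[2][2];n*=np.sign(n[2])
print(best.sum(),c,n,'tilt',np.arccos(n[2]),'yaw',np.degrees(np.arctan2(-n[1],-n[0])))
mm=np.zeros(m.shape,np.uint8);ii=np.argwhere(m)[best];mm[ii[:,0],ii[:,1]]=1
mm=cv2.morphologyEx(mm,cv2.MORPH_CLOSE,np.ones((7,7)))
# rect in plane
pts=np.array([W[i,j] for i,j in np.argwhere(mm) if d[i,j]>0]);pts=pts[abs((pts-c)@n)<.006]
e2=np.cross(n,[1,0,0]);e2/=np.linalg.norm(e2);e1=np.cross(e2,n)
uv=np.stack([(pts-c)@e1,(pts-c)@e2],1).astype(np.float32)
R=cv2.minAreaRect(uv);print(R)
for b in cv2.boxPoints(R):print(np.round(c+b[0]*e1+b[1]*e2,4))
# cabinet
for v,u in((205,200),(190,200),(170,200),(210,300),(150,310)):print(u,v,W[v,u])
h=np.argwhere(((P-c)@n>.025)&((P-c)@n<.05));print('handle',P[h[:,0]].mean(0),len(h))
E
```

```text
0.84 5733
4949 [ 0.61028213 -0.40767775  0.18887971] [ 0.44018653 -0.05296236  0.89634302] tilt 0.4593451587616574 yaw 173.1392663603113
((0.007459826767444611, -0.0026447176933288574), (0.2605440020561218, 0.2526865601539612), 83.07604217529297)
[ 0.4903 -0.5277  0.2407]
[ 0.7155 -0.5516  0.1287]
[ 0.7437 -0.2926  0.1302]
[ 0.5185 -0.2687  0.2422]
200 205 [0.58406041 0.21531847 0.18572939]
200 190 [0.58660819 0.16707611 0.48286555]
200 170 [0.63272983 0.16957629 0.48084652]
300 210 [ 0.57375444 -0.08679188  0.21594444]
310 150 [ 0.68577479 -0.0794093   0.48108896]
handle [ 0.57400033 -0.40455723  0.25031011] 251
```

View pics/crop.png

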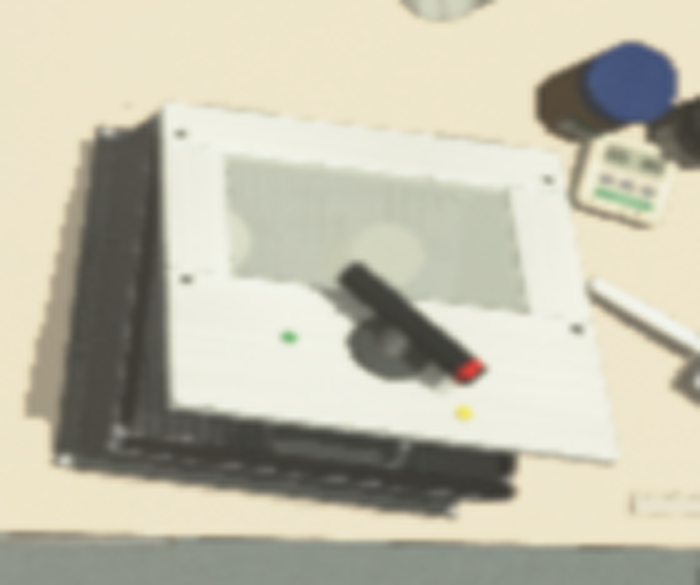

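```bash
python3 -m jog '0 0 -0.06 0 0 0 0; -0.05 0.045 -0.1 0 0 10 0; -0.1 0.09 -0.1 0 0 20 0; -0.145 0.13 -0.1 0 0 30 0; -0.19 0.165 -0.1 0 0 40 0; -0.23 0.2 -0.1 0 0 50 0; -0.262 0.231 -0.1 0 0 60 0; -0.262 0.231 -0.1 0 0 60 0'
```

```text
time_s: 2.25
position: [0.3506, 0.2485, 0.3419]
tcp_rot: [[0.991, 0.136, 0.001], [0.136, -0.991, -0.0], [0.001, 0.0, -1.0]]
force: [0.4, 0.4, 0.4]
opening: 0.171
```

```bash
python3 -m jog '-0.002 0.06 0 0 0 8 0; -0.005 0.12 0 0 0 16 0; -0.007 0.18 0 0 0 24 0; -0.009 0.24 0 0 0 32 0; -0.011 0.3 0 0 0 40 0; -0.013 0.36 0 0 0 48 0; -0.016 0.42 0 0 0 56 0; -0.018 0.48 0 0 0 59.3 0'
```

```text
time_s: 3.25
position: [0.4004, -0.228, 0.3417]
tcp_rot: [[0.627, -0.779, 0.001], [-0.779, -0.627, 0.0], [0.0, -0.001, -1.0]]
force: [1.1, 0.1, -0.7]
opening: 0.006
```

```bash
python3 -m jog '0.05 -0.017 0 0 0 0 0; 0.1 -0.033 0 0 0 0 0; 0.141 -0.047 0 0 0 0 0; 0.141 -0.047 0.03 0 0 0 0; 0.141 -0.047 0.055 0 0 0 0; 0.141 -0.047 0.055 0 0 0 0'
python3 - <<'E'
from h import *
p,d=save('wrist','w1.png');p,d=save('top','t1.png')
cv2.imwrite('pics/c1.png',cv2.resize(p[140:270,330:470,::-1],None,fx=5,fy=4.5,interpolation=cv2.INTER_CUBIC))
E
```

```text
time_s: 4.0
position: [0.5245, -0.3052, 0.2841]
tcp_rot: [[0.629, -0.777, -0.004], [-0.777, -0.629, 0.004], [-0.006, 0.001, -1.0]]
force: [0.1, 0.0, 0.1]
opening: 0.008
```

View pics/w1.png

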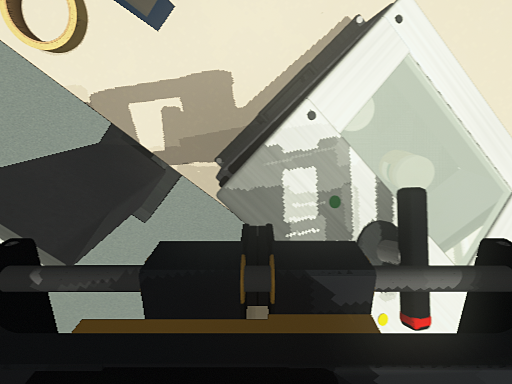

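View pics/c1.png

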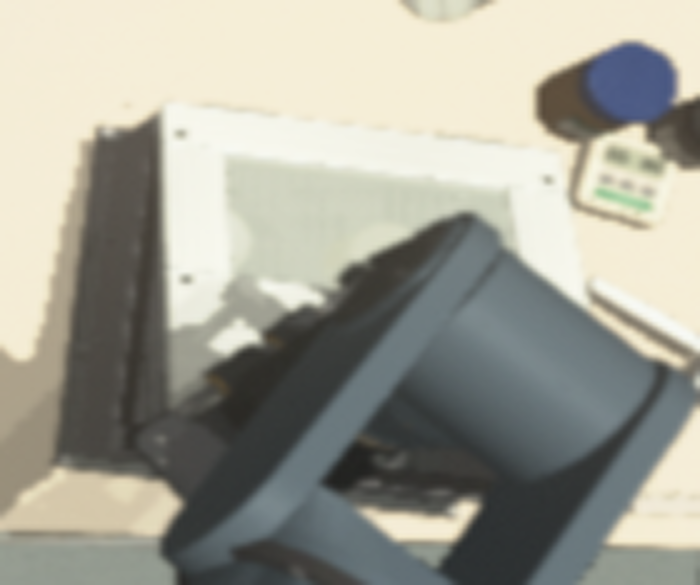

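```bash
python3 -m jog '0 0 0.015 0 0 0 0; 0 0 0.03 0 0 0 0; 0 0 0.042 0 0 0 0; 0 0 0.054 0 0 0 0; 0 0 0.066 0 0 0 0; 0 0 0.078 0 0 0 0; 0 0 0.09 0 0 0 0; 0 0 0.1 0 0 0 0'
```

```text
time_s: 5.1
position: [0.5244, -0.3072, 0.1856]
tcp_rot: [[0.627, -0.779, -0.001], [-0.779, -0.627, 0.0], [-0.001, 0.0, -1.0]]
force: [-0.5, 0.5, 0.7]
opening: 0.001
```

```bash
python3 -m jog '0 0 0.008 0 0 0 0; 0 0 0.014 0 0 0 0; 0 0 0.019 0 0 0 0; 0 0 0.023 0 0 0 0; 0 0 0.027 0 0 0 0; 0 0 0.027 0 0 0 0'
```

```text
time_s: 5.85
position: [0.5246, -0.3074, 0.1599]
tcp_rot: [[0.627, -0.779, 0.0], [-0.779, -0.627, -0.0], [0.0, 0.0, -1.0]]
force: [-1.5, 0.9, 4.1]
opening: 0.004
```

```bash
python3 -m jog '0 0 0.003 0 0 0 0; 0 0 0.006 0 0 0 0; 0 0 0.006 0 0 0 0; 0 0 0.006 0 0 0 0'
```

```text
time_s: 6.35
position: [0.5243, -0.3073, 0.1551]
tcp_rot: [[0.627, -0.779, -0.0], [-0.779, -0.627, -0.0], [0.0, 0.001, -1.0]]
force: [-3.2, 1.7, 9.2]
opening: 0.007
```

```bash
python3 -m jog '0 0 -0.04 0 0 0 0; 0 0 -0.08 0 0 0 0; 0 0 -0.12 0 0 0 0.7; 0.04 0.025 -0.12 0 0 0 0.7; 0.079 0.049 -0.12 0 0 0 0.7; 0.079 0.049 -0.12 0 0 0 0.7; 0.079 0.049 -0.12 0 0 0 0.7'
python3 - <<'E'
from h import *
p,d=save('wrist','w2.png');print(read_state()['position'])
W=cloud('wrist',d)
for l in('latch_grip','hatch_push'):
  r=spot_in(l,'wrist');print([(np.round(q['centre'],4),round(q['score'],2)) for q in r])
# bar pixels: black-ish at z .165-.19
g=p.max(2)
m=(d>0)&(W[...,2]>.168)&(W[...,2]<.195)&(abs(W[...,0]-.535)<.08)&(abs(W[...,1]+.4)<.08)
P=W[m];print(m.sum(),P.mean(0),np.percentile(P[:,2],[5,50,95]))
R=cv2.minAreaRect(P[:,:2].astype(np.float32));print(R,cv2.boxPoints(R))
hm=(d>0)&(p.min(2)>180)&(W[...,2]>.1)&(W[...,2]<.2);Q=W[hm]
A=np.c_[Q[:,:2],np.ones(len(Q))];s=np.linalg.lstsq(A,Q[:,2],rcond=None)[0];print('plane',s,len(Q))
E
```

```text
time_s: 7.22
position: [0.5357, -0.3991, 0.2728]
tcp_rot: [[0.627, -0.779, -0.001], [-0.779, -0.627, 0.001], [-0.001, -0.001, -1.0]]
force: [-0.0, 1.0, -0.3]
opening: 0.491
[ 0.53579721 -0.3985611   0.27301205]
[(array([ 0.5474, -0.3984,  0.1933]), 0.61)]
[(array([ 0.6103, -0.3906,  0.139 ]), 0.65)]
1931 [ 0.55094191 -0.39582594  0.19115714] [0.18675891 0.1915355  0.19452922]
((0.5431156158447266, -0.4011862576007843), (0.09838547557592392, 0.017932524904608727), 37.64958572387695) [[ 0.49868983 -0.42413554]
 [ 0.5096436  -0.43833384]
 [ 0.5875414  -0.37823698]
 [ 0.5765876  -0.36403868]]
plane [-0.10453548  0.01102577  0.21082208] 46630
```

View pics/w2.png

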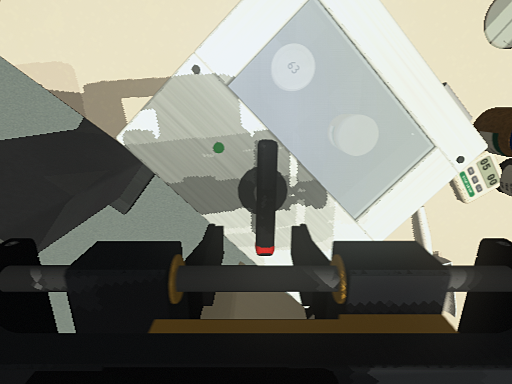

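```bash
python3 - <<'E'
from h import *
for cam in('wrist','side'):
    p,d=save(cam,cam+'3.png');W=cloud(cam,d)
    r=silhouettes('hatch',cam)
    if not r: print(cam,'none');continue
    m=r[0]['region']&(d>0);P=W[m];best=None;rng=np.random.default_rng(0)
    for i in range(400):
        a=P[rng.choice(len(P),3,0)];n=np.cross(a[1]-a[0],a[2]-a[0]);n/=np.linalg.norm(n)+1e-9
        k=abs((P-a[0])@n)<.003
        if best is None or k.sum()>best.sum():best=k
    Q=P[best];c=Q.mean(0);n=np.linalg.svd(Q-c,full_matrices=False)[2][2];n*=np.sign(n[2])
    print(cam,r[0]['score'],m.sum(),best.sum(),c,n,'tilt',np.arccos(n[2]))
    h=np.array([.7243,-.4215]);print('z at hinge',c[2]-((h-c[:2])@n[:2])/n[2],'expect .132')
E
```

```text
wrist 0.85 63730 59265 [ 0.61152772 -0.39864315  0.14274608] [ 0.1081508  -0.01213024  0.99406049] tilt 0.10904491281337668
z at hinge 0.1301978809906329 expect .132
side 0.95 5752 4720 [ 0.59732745 -0.42897024  0.14484629] [ 0.10782278 -0.01219606  0.99409532] tilt 0.1087244241542128
z at hinge 0.13116608898757876 expect .132
```

View pics/side3.png

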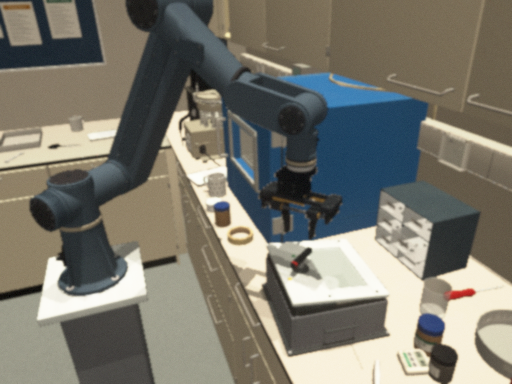

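```bash
python3 -m jog '0 0 0.03 0 0 0 0.8; 0 0 0.06 0 0 0 0.8; 0 0 0.085 0 0 0 0.8; 0 0 0.1 0 0 0 0.8; 0 0 0.106 0 0 0 0.8; 0 0 0.112 0 0 0 0.8; 0 0 0.116 0 0 0 0.8; 0 0 0.119 0 0 0 0.8'
```

```text
time_s: 8.57
position: [0.536, -0.3999, 0.1568]
tcp_rot: [[0.627, -0.779, 0.0], [-0.779, -0.627, -0.001], [0.001, 0.0, -1.0]]
force: [-2.3, 2.2, 12.3]
opening: 0.804
```

```bash
python3 -m jog '0 0 -0.002 0 0 0 0.8; 0 0 -0.004 0 0 0 0.8; 0 0 -0.006 0 0 0 0.8; 0 0 -0.008 0 0 0 0.8; 0 0 -0.01 0 0 0 0; 0 0 -0.01 0 0 0 0; 0 0 -0.01 0 0 0 0; 0 0 -0.01 0 0 0 0'
python3 - <<'E'
from h import *
p,d=save('wrist','w4.png');p,d=save('side','s4.png');cv2.imwrite('pics/s4c.png',cv2.resize(p[170:360,230:410,::-1],None,fx=3,fy=3))
E
```

```text
time_s: 9.57
position: [0.5359, -0.3996, 0.1644]
tcp_rot: [[0.627, -0.779, -0.0], [-0.779, -0.627, 0.0], [-0.0, 0.0, -1.0]]
force: [0.5, -0.3, 0.2]
opening: 0.432
```

View pics/w4.png

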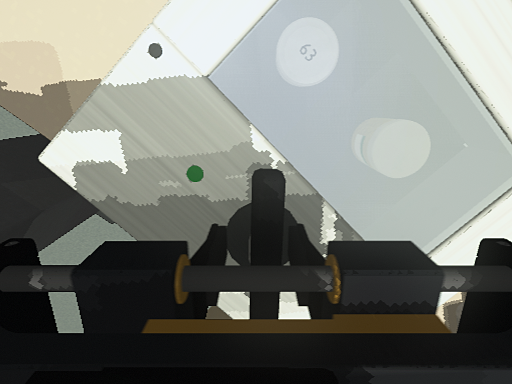

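View pics/s4c.png

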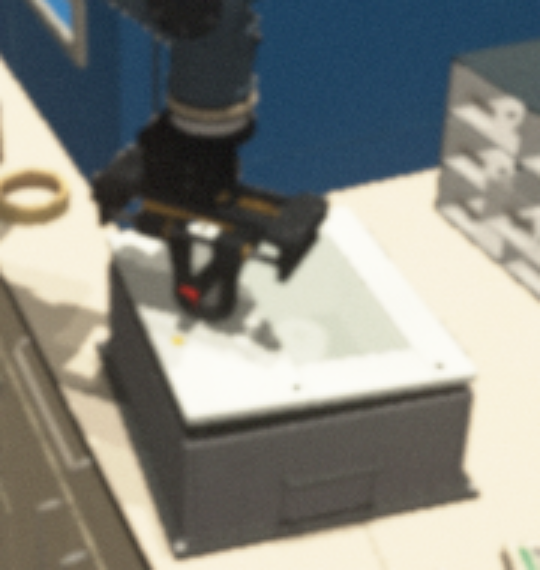

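```bash
python3 -m jog '0 0 0 0 0 0 0; 0 0 0 0 0 0 0; 0 0 0 0 0 0 0; 0 0 0 0 0 0 0; 0 0 0 0 0 0 0'
```

```text
time_s: 10.3
position: [0.5382, -0.4022, 0.1652]
tcp_rot: [[0.627, -0.779, 0.006], [-0.779, -0.627, -0.006], [0.008, -0.001, -1.0]]
force: [5.6, -5.2, -2.6]
opening: 0.197
```

```bash
python3 -m jog '0.001 0 0.002 0 0 0 0; 0.001 0 0.004 0 0 0 0; 0.001 0 0.006 0 0 0 0; 0.001 0 0.008 0 0 0 0; 0.001 0 0.008 0 0 0 0'
```

```text
time_s: 10.92
position: [0.5375, -0.4022, 0.1601]
tcp_rot: [[0.627, -0.779, 0.003], [-0.779, -0.627, -0.005], [0.006, 0.001, -1.0]]
force: [-1.3, -1.1, 11.8]
opening: 0.194
```

```bash
python3 -m jog '0 0 0.002 0 0 0 0; 0 0 0.004 0 0 0 0; 0 0 0.004 0 0 0 0'
```

```text
time_s: 11.3
position: [0.5372, -0.4022, 0.1572]
tcp_rot: [[0.627, -0.779, 0.003], [-0.779, -0.627, -0.005], [0.006, 0.001, -1.0]]
force: [-3.8, -0.0, 17.0]
opening: 0.197
```

```bash
python3 -m jog '0 0 0 0 0 5 0; 0 0 0 0 0 11 0; 0 0 0 0 0 18 0; 0 0 0 0 0 25 0; 0 0 0 0 0 31 0'
```

```text
time_s: 11.92
position: [0.5371, -0.402, 0.1572]
tcp_rot: [[0.133, -0.991, 0.002], [-0.991, -0.133, -0.005], [0.005, -0.002, -1.0]]
force: [-4.3, 1.6, 16.6]
opening: 0.197
```

```bash
python3 -m jog '0 0 0.001 0 0 5 0; 0 0 0.001 0 0 10 0; 0 0 0.001 0 0 15 0; 0 0 0.001 0 0 20 0; 0 0 0.001 0 0 25 0; 0 0 0.001 0 0 30 0'; python3 -c "
from rig import *
s=read_state();print(s['moment'],s['joint_positions'])"
```

```text
time_s: 12.68
position: [0.537, -0.4017, 0.1566]
tcp_rot: [[-0.379, -0.925, 0.002], [-0.925, 0.379, -0.004], [0.003, -0.004, -1.0]]
force: [-4.1, 2.7, 18.7]
opening: 0.202
[0.13234015 0.83741672 0.03483586] [-46.2868112   39.07911782  79.49365016  -0.10013812  61.1544377
  66.05388386]
```

```bash
python3 -m jog '0 0 0 0 0 8 0; 0 0 0 0 0 16 0; 0 0 0 0 0 24 0; 0 0 0 0 0 32 0; 0 0 0 0 0 40 0; 0 0 0 0 0 48 0; 0 0 0 0 0 56 0; 0 0 0 0 0 62 0'; python3 -c "
from rig import *
s=read_state();print(s['moment'],s['joint_positions'])"
```

```text
time_s: 13.68
position: [0.5374, -0.4014, 0.1565]
tcp_rot: [[-0.995, -0.099, 0.002], [-0.099, 0.995, -0.004], [-0.002, -0.004, -1.0]]
force: [-2.3, 2.7, 18.2]
opening: 0.198
[0.21059218 0.83885133 0.05994462] [-4.62572780e+01  3.90952344e+01  7.94886605e+01 -7.00951227e-02
  6.11449113e+01  1.28101098e+02]
```

```bash
python3 -m jog '0 0 0 0 0 5 0; 0 0 0 0 0 10 0; 0 0 0 0 0 13 0; 0 0 0 0 0 15 0; 0 0 0 0 0 15 0'; python3 - <<'E'
from h import *
s=read_state();print(s['moment'],s['joint_positions'])
p,d=save('wrist','w5.png');p,d=save('side','s5.png');cv2.imwrite('pics/s5c.png',cv2.resize(p[170:360,230:410,::-1],None,fx=3,fy=3))
E
```

```text
time_s: 14.3
position: [0.5374, -0.4016, 0.1564]
tcp_rot: [[-0.987, 0.158, 0.003], [0.158, 0.987, -0.005], [-0.003, -0.004, -1.0]]
force: [-3.0, 1.7, 18.5]
opening: 0.2
[0.24039223 0.72410746 0.14513311] [-4.62634421e+01  3.91074303e+01  7.94786682e+01 -8.31423367e-02
  6.11147635e+01  1.42874983e+02]
```

View pics/w5.png

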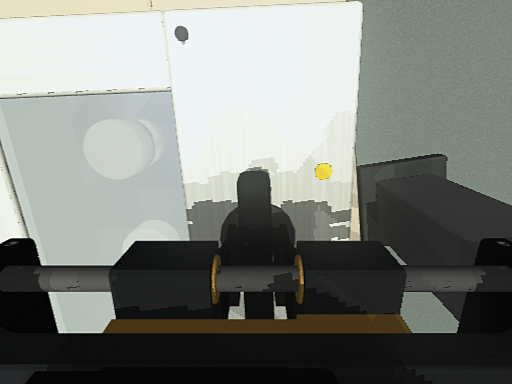

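View pics/s5c.png

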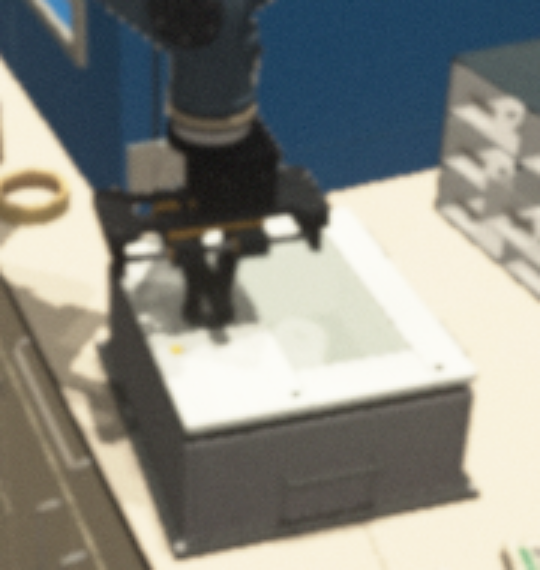

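```bash
python3 -m jog '0 0 0 0 0 3 0; 0 0 0 0 0 5 0; 0 0 0 0 0 5 0; 0 0 -0.004 0 0 4 0; 0 0 -0.004 0 0 2 0.8; 0 0 -0.004 0 0 0 0.8; 0 0 -0.004 0 0 0 0.8; 0 0 -0.004 0 0 0 0.8'; python3 -m jog '0 0 0 0 0 0 0.8; 0 0 0 0 0 0 0.8; 0 0 -0.03 0 0 0 0.8; 0 0 -0.07 0 0 0 0.8; 0 0 -0.12 0 0 0 0.8; 0 0 -0.16 0 0 0 0.8; 0 0 -0.16 0 0 0 0.8'
python3 - <<'E'
from h import *
p,d=save('wrist','w6.png');W=cloud('wrist',d)
for cam in('wrist','side'):
    if cam=='side':p,d=save(cam,'s6.png');W=cloud(cam,d)
    r=silhouettes('hatch',cam);m=r[0]['region']&(d>0);P=W[m];best=None;rng=np.random.default_rng(0)
    for i in range(400):
        a=P[rng.choice(len(P),3,0)];n=np.cross(a[1]-a[0],a[2]-a[0]);n/=np.linalg.norm(n)+1e-9
        k=abs((P-a[0])@n)<.003
        if best is None or k.sum()>best.sum():best=k
    Q=P[best];c=Q.mean(0);n=np.linalg.svd(Q-c,full_matrices=False)[2][2];n*=np.sign(n[2])
    print(cam,'slope back',n[0]*.9936-n[1]*.1132,c)
    k=(d>0)&(abs(W[...,0]-.536)<.09)&(abs(W[...,1]+.4)<.09)&((W-c)@n>.03)&((W-c)@n<.055)
    R=cv2.minAreaRect(W[k][:,:2].astype(np.float32));print(R,'bar z',np.median(W[k][:,2]))
E
```

```text
time_s: 15.4
position: [0.5363, -0.3999, 0.155]
tcp_rot: [[-0.987, 0.16, -0.001], [0.16, 0.987, 0.001], [0.001, 0.001, -1.0]]
force: [0.0, -0.6, 0.1]
opening: 0.566
time_s: 16.27
position: [0.5381, -0.4019, 0.3204]
tcp_rot: [[-0.987, 0.159, 0.007], [0.159, 0.987, -0.007], [-0.008, -0.006, -1.0]]
force: [-0.3, 0.1, -1.2]
opening: 0.797
wrist slope back 0.015337616389277636 [ 0.59417297 -0.43269284  0.12807442]
((0.5346712470054626, -0.4008910357952118), (0.09889985620975494, 0.01658790186047554), 83.24301147460938) bar z 0.17127892554542878
side slope back 0.009211101739792912 [ 0.59621787 -0.4281238   0.13237163]
((0.5371506810188293, -0.40477246046066284), (0.09876728057861328, 0.0164247564971447), 83.16629791259766) bar z 0.17393889060632117
```

View pics/w6.png

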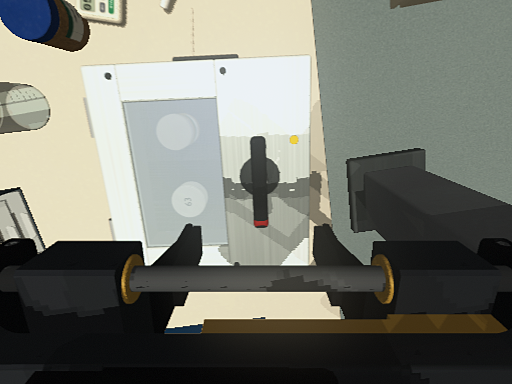

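```bash
python3 -c "
from h import *
for l in('tin_mid','jar_mid','tape_mid','mug_mid'):
    capture('top');print(l,[(np.round(q['centre'],3),round(q['score'],2)) for q in spot_in(l,'top')[:1]])
print(hand_in())"
```

```text
tin_mid [(array([0.471, 0.282, 0.036]), 0.9)]
jar_mid [(array([0.471, 0.153, 0.086]), 0.6)]
tape_mid [(array([0.503, 0.025, 0.023]), 0.78)]
mug_mid [(array([0.517, 0.434, 0.04 ]), 0.61)]
the job is handed in; nothing more can be done
None
```

I swung the hatch shut and pressed it onto its gasket. With about 17–19 N held on the T-handle, I turned it 135° clockwise in one grip until it met its stop. Then I let go, lifted the gripper clear and handed in at about 17 s.

- **Handle:** in the last wrist picture the red end points to the box's +y. The bar lies at 83.2°, and the box's +y axis is at about 83.5°, so it is at its stop within about 1°.
- **Hatch:** it stayed down after release. The bar's top is at 0.171–0.174 m, against 0.174 m expected when tight and about 0.182 m if the hatch were only resting. The plane fits gave slopes of 0.009 rad (side camera) and 0.015 rad (wrist camera). The wrist figure is over the 0.010 limit and the side figure only just under it. I put this down to calibration error, because the measured heights agree with a tight hatch.
- **Step with the latch still open:** after my first push I lifted too fast and the hatch sprang back to about 0.109 rad. I pressed it down again, first with the fingertips (12 N), then by the gripped handle (12–17 N, over 0.3 s) before turning. That should meet the 0.06 rad condition, but I judged it from force and height and did not measure the angle.
- **Bystanders:** the tin, jar, tape roll and mug are all within about 7 mm of their first readings, which is about the detector's noise.

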